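# Clamp the clip-top tea canister shut

## Robot

A 6-joint arm with a two-finger parallel gripper is mounted at the origin on the work surface. World frame = base frame: x ahead of the robot, y to its left, z up, the work surface at z = 0. Lengths are in m, angles in rad, forces in N, time in s.
With the tool pointing down it reaches from about 0.3 to 0.85 m from the base axis. Payload 4.2 kg.
Tool frame: the origin (TCP) lies at the very end of the fingers, on their centre line; the grasp point (between the pads) lies 19 mm behind it (robot.grasp_offset is the distance from the TCP to the grasp point, in m); y points along the fingers, x is the direction in which the jaws open and shut, and the axes are right-handed (so a half turn about y gives the same grasp; the last joint's range is limited). The gripper opens to 91 mm and grips with 3 to 60 N. Pads are 32 mm wide; open, the fingers measure 118 mm over their backs; the gripper's body (76 mm by 178 mm) begins 60 mm behind the grasp point.
Start: joints at [1.087, 0.32, 1.565, -0, 1.257, -0.02], TCP at [0.257, 0.514, 0.214] pointing down, gripper open.
Joint ranges: [-3.11, 3.11], [-0.84, 2.01], [0.21, 2.61], [-1.34, 4.49], [0.05, 2.63], [-2.56, 2.56]. Speed limits (rad/s): [2.57, 2.57, 3.14, 3.14, 3.14, 3.14].

## Interface

Orientations are given as a 3x3 rotation matrix whose columns are the frame's x, y, z axes.
In Python, from rig import robot gives the robot as it stands.
- The arm moves only by the tool send_rows, never from a script. Its argument "plan" is one flat list of numbers, 7 for each row, row after row: the turn, a rotation vector about the tool's x, y, z in rad, then the shift along the tool's x, y, z in mm, then the opening, from 0 (shut) to 1 (fully open). In form: [rx, ry, rz, dx, dy, dz, gripper, rx, ry, rz, dx, dy, dz, gripper, ...]. A call has 1 to 8 rows; each row shifts and turns the commanded pose from where the row before left it, along the tool's axes as they then stand; what a row does not reach is not made up. A row lasts 1/8 s, in which the tool goes at most 62.5 mm and 10.7 degrees, less where a joint would pass 70% of its speed; a pose out of reach is approached as far as the arm can. A call is refused whole if a number of a shift passes 62.5 or a number of a turn 0.188, either way. A call with a gripper value outside its range is refused whole. The fingers move at their own pace and stop on an object; "newtons" is the grip in N (left out, the last holds). Time passes only in rows, so rows that do not move let the fingers close. It gives the time, the measured TCP pose, the force and the opening at its end, in the units of the state.
- robot.sense(): the state, without advancing time (a new reading comes with each control period).
- robot.read_camera(name): name is "scene" or "top" or "wrist"; returns a dict with "pixels" (420x560x3 uint8, blue, green, red), "depth" (420x560 float32, m along the optical axis (not along the pixel's ray), 0 where there is no reading), "K" (3x3 intrinsics, pixels), "world_from_camera" (4x4, takes a point from camera to world coordinates); the wrist camera has in their place "mount" (4x4, takes a point from camera to tool coordinates, whose origin is the TCP and whose axes are the tool frame's). Camera axes: x right, y down, z forward; pixel columns grow to the right and rows downward; lengths in m; the calibration is good to about 2 mm. A picture is of the moment at which its call begins: read the wrist's pose just before it.
- robot.job_done(): hands the job in, once; it reports no verdict.
The state is a dict: "time_s": time; "joint_positions": joint angles; "qvel": joint speeds; "joint_torque": joint torques, N m; "ee_pos": TCP position; "orientation": TCP orientation; "force": force on the tool from outside, world axes, zero at the start; "moment": the same for the moment, N m; "width": finger opening in m.
Only numpy, scipy, OpenCV 4.12 (cv2) and the standard library are available. Lean on these libraries where they do the work, as an engineer would, in place of code of your own. Each camera call takes 0.05 s, during which the arm holds its last target.

## Task

The tea has been made: close the green clip-top tea canister airtight. Swing its lid down onto the rim, swing the wire bail up over onto the lid so that its crossbar lies behind the lip at the lid's front edge, then swing the lever down past its dead centre until it hangs flat down the jar wall and the clasp holds by itself. Do not shift or tip the teapot, the two cups or the filter pitcher.

Things in the scene. Friction and masses are not known exactly. Their poses are not given: they have to be found in the camera images.
- tea_jar: Celadon-green stoneware clip-top canister, round, 104 mm diameter, rim 140 mm high, fast on its rubber foot (does not move). Origin: centre of its underside, z up. Its -x axis points to the front (clasp), +x to the back (lid hinge); all hinges turn about y. In this frame: lid hinge x +58, z 142 mm; lever hinge x -60, z 100 mm; front wall x -52.
- lid (a joint): Lid angle, rad: 0 = closed on the rubber seal, 1.57 = upright behind the mouth. Starts at 1.1 to 1.65. Stiff hinge (0.15 N m): it stays where it is put and must be pushed right down. A 106 mm disc, 6 mm thick at the edge, domed on top: 26 mm above the hinge plane in the middle, flat there within 2 mm out to radius 24 mm. Closed, the top is at z 168 mm, the front lip at x -62 mm in the jar frame.
- lid_hinge (a point): Point on the lid's hinge axis, mid-width.
- lid_seat (a point): Where the axis of the bail's crossbar lies, mid-width, when clamped: in the groove of the 28 mm wide saddle on the lid's front edge, inside the lip (lip top 2.5 mm above this point, faces 2 and 5.5 mm further out). Moves with the lid, axes as the jar's when closed (then jar x -57, z 154 mm). Behind the groove a 45 degree ramp rises 15 mm; a bar on it slides into the groove as the lever goes down.
- lever (a joint): Clasp lever, rad: 0 = hanging flat down the jar wall (clamped), 1.57 = straight out to the front, more = pointing up and out. Starts at 1.9 to 2.35; stays where it is put. With lid shut and bail over the lip, resistance grows below 1.15 rad (at most 0.37 N m, 6 N at the tab); dead centre is at 0.43 rad, past it the lever snaps home to 0 and stays.
- lever_hinge (a point): Point on the lever's hinge axis, mid-width. The bare lever is 78 mm long from here.
- lever_tab (a point): Centre of the steel thumb tab at the lever's end: 32 mm wide, 28 mm long, 4 mm thick, 64 mm from the lever hinge. Press it on the side that faces up when the lever sticks out. Hung home it is 22 to 50 mm above the counter, below the overhang of lid and bail, so lean the tool away from the jar there.
- bail_hinge (a point): Point on the axis, mid-width, on which the wire bail swings on the lever, 15 mm from the lever hinge. It travels with the lever.
- bail (a joint): Bail angle relative to the lever, rad: about 2.5 at the start (on its stop, leaning out from the jar), less as it swings up and in over the lid, 0 when clamped. The pivot is loose: the bail stays put only within some 15 degrees of upright, otherwise it drops out onto its stop or in onto the lid.
- bail_bar: The wire bail: a steel wire U, 4 mm wire, legs 42 mm apart (38 mm free between them) and 66 mm long from the bail hinge to the crossbar. Origin at the middle of the crossbar, on its axis; y along the crossbar, z along the legs away from the bail hinge.
- teapot: White ceramic teapot, bystander: 120 mm body, 190 mm over spout and handle, 120 mm tall. Origin under the middle of its body.
- cup_a: Brown stoneware cup, bystander, 72 mm across, 70 mm tall. Origin at the centre of its underside.
- cup_b: Blue-grey stoneware cup, bystander, 72 mm across, 70 mm tall. Origin at the centre of its underside.
- pitcher: Empty grey filter pitcher with clip lid, bystander: 165 x 98 mm (245 mm over the handle), 230 mm tall. Origin under the middle of its tank.

How it is judged:
By the outcome, as a careful person would: the job done as asked, in the order asked, and still so for the second after the job is handed in, with the robot touching nothing.
It also fails if it takes over 58 s, if anything falls off the work surface, if the arm or the gripper's body presses on something with over 40 N, if the wrist force passes 120 N, or if a joint passes its speed limit or range.

## Working session

There is one attempt and no reset: what is moved stays moved. The work goes in short steps, Python scripts to look and compute and a tool call to move; the robot and the scene stay as the last step left them, time stands still between calls to the robot, and variables do not carry over. Pictures are saved under pics/ and viewed, and the job is handed in when it is done.

Besides the shell and the picture viewer there is one more tool, called after "Emit:" as name(argument=value, ...) on one line, values as JSON. send_rows: Moves the arm, as the interface text tells. Its arguments: {"type":"object","properties":{"plan":{"type":"array","items":{"type":"number"}},"newtons":{"type":"number"}},"required":["plan"]}

```bash
ls; mkdir -p pics; python3 - <<'E'
from rig import robot
import cv2,numpy as np
s=robot.sense()
for k in s: print(k,np.round(s[k],3).tolist())
for n in ("scene","top"):
    c=robot.read_camera(n); cv2.imwrite(f"pics/{n}0.png",c["pixels"]); np.savez(f"{n}0.npz",**{k:c[k] for k in c})
    print(n,c["K"],c["world_from_camera"].round(3), (c["depth"]>0).mean())
c=robot.read_camera("wrist"); cv2.imwrite("pics/wrist0.png",c["pixels"]);print(c["K"],c["mount"].round(3))
E
```

```text
pics
time_s 0.0
joint_positions [1.087, 0.32, 1.566, 0.0, 1.257, -0.02]
qvel [-0.0, 0.0, -0.001, -0.002, 0.002, 0.001]
joint_torque [-0.001, -41.246, -23.197, 0.073, 0.046, -0.0]
ee_pos [0.257, 0.514, 0.213]
orientation [[0.447, -0.001, -0.894], [0.894, -0.002, 0.447], [-0.002, -1.0, 0.0]]
force [1.05, -0.143, 0.367]
moment [-0.013, 0.014, -0.008]
width 0.091
scene [[390.86764692   0.         277.14513401]
 [  0.         390.86764692 208.99065232]
 [  0.           0.           1.        ]] [[-0.162  0.698 -0.697  1.353]
 [ 0.987  0.099 -0.129  0.119]
 [-0.021 -0.709 -0.705  0.924]
 [ 0.     0.     0.     1.   ]] 0.9960119047619047
top [[461.93480431   0.         282.85017729]
 [  0.         461.93480431 206.55146245]
 [  0.           0.           1.        ]] [[-0.019 -0.993  0.113  0.446]
 [-1.     0.018 -0.016 -0.004]
 [ 0.014 -0.113 -0.993  1.157]
 [ 0.     0.     0.     1.   ]] 0.9961692176870748
[[330.86233984   0.         273.74696629]
 [  0.         330.86233984 207.63769436]
 [  0.           0.           1.        ]] [[ 1.     0.    -0.     0.001]
 [ 0.    -0.255  0.967 -0.17 ]
 [ 0.    -0.967 -0.255  0.071]
 [ 0.     0.     0.     1.   ]]
```

View pics/scene0.png

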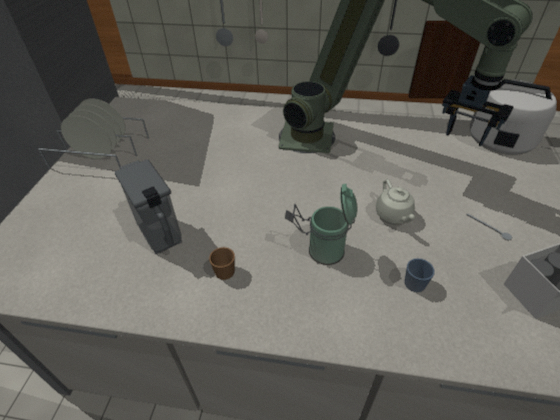

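View pics/top0.png

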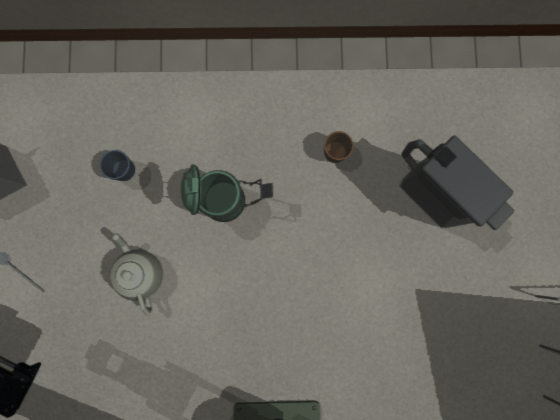

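View pics/wrist0.png

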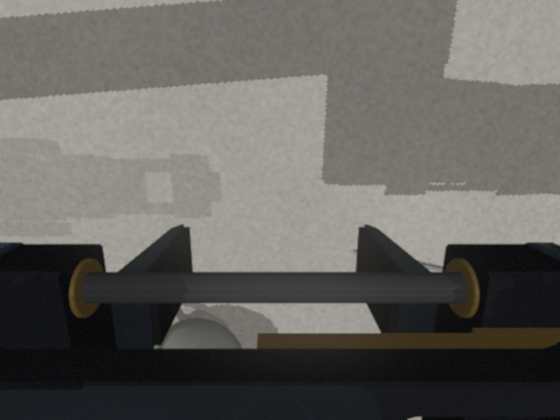

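```bash
cat > h.py <<'E'
import numpy as np,cv2
def cloud(c):
    d=c["depth"];K=c["K"];v,u=np.mgrid[:420,:560]
    p=np.stack([(u-K[0,2])/K[0,0]*d,(v-K[1,2])/K[1,1]*d,d],-1)
    W=c["world_from_camera"];return p@W[:3,:3].T+W[:3,3]
E
python3 - <<'E'
from h import *
for n,roi in (("scene",(270,170,380,280)),("top",(150,150,290,240))):
    c=np.load(n+"0.npz");P=cloud(c);im=c["pixels"];x0,y0,x1,y1=roi
    cr=cv2.resize(im[y0:y1,x0:x1],None,fx=5,fy=5,interpolation=cv2.INTER_CUBIC);cv2.imwrite(f"pics/{n}_crop0.png",cr)
    b,g,r=[im[...,i].astype(int) for i in range(3)]
    m=np.zeros(g.shape,bool);m[y0:y1,x0:x1]=((g>r+10))[y0:y1,x0:x1];m&=c["depth"]>0
    Q=P[m];print(n,m.sum(),Q.min(0).round(3),Q.max(0).round(3))
    if n=="top":
        # rim: points with z 0.132..0.146
        R=Q[(Q[:,2]>.132)&(Q[:,2]<.146)];print(len(R),R.min(0),R.max(0))
        L=Q[Q[:,2]>.15];print("lid",len(L),L.mean(0),L.min(0),L.max(0))
    d=np.zeros(g.shape,bool);d[y0:y1,x0:x1]=True
    d&=(P[...,2]>.02)&~m&(c["depth"]>0)
    vv,uu=np.nonzero(d)
    for v,u in list(zip(vv,uu))[::max(1,len(vv)//60)]: print(u,v,P[v,u].round(3),im[v,u])
E
```

```text
scene 1881 [ 0.352  0.073 -0.002] [0.647 0.191 0.262]
344 183 [0.579 0.152 0.26 ] [132 143 137]
341 194 [0.602 0.147 0.242] [53 60 51]
379 197 [0.405 0.275 0.065] [104 113 112]
356 200 [0.578 0.189 0.203] [108 115 113]
378 202 [0.416 0.273 0.053] [ 99 109 108]
376 204 [0.409 0.27  0.037] [103 111 109]
378 205 [0.429 0.273 0.052] [100 110 108]
330 206 [0.545 0.123 0.14 ] [121 131 125]
294 207 [0.589 0.025 0.165] [78 80 80]
379 207 [0.44  0.276 0.054] [100 108 107]
378 208 [0.439 0.274 0.049] [ 97 107 104]
377 209 [0.431 0.273 0.036] [ 93 101  98]
343 210 [0.635 0.156 0.218] [49 55 50]
299 211 [0.574 0.038 0.137] [102 108 110]
290 212 [0.586 0.014 0.141] [90 93 93]
379 212 [0.443 0.279 0.036] [ 92 100  98]
342 213 [0.561 0.158 0.132] [58 65 56]
291 214 [0.59  0.017 0.137] [59 58 59]
344 214 [0.64  0.16  0.208] [49 52 46]
293 215 [0.618 0.026 0.163] [66 64 63]
379 215 [0.442 0.281 0.021] [81 89 88]
295 216 [0.617 0.032 0.159] [111 117 118]
287 217 [0.609 0.008 0.143] [63 62 60]
310 217 [0.567 0.069 0.11 ] [80 82 82]
291 218 [0.601 0.018 0.132] [61 60 59]
345 218 [0.639 0.164 0.194] [45 
[... 3376 characters left out ...]
39 203 [0.574 0.078 0.116] [51 52 48]
203 204 [0.582 0.171 0.046] [44 51 41]
185 205 [0.56  0.181 0.214] [47 55 45]
184 206 [0.559 0.186 0.199] [62 69 66]
246 206 [0.568 0.063 0.103] [58 60 60]
199 208 [0.562 0.166 0.135] [37 41 37]
233 209 [0.559 0.091 0.128] [50 57 47]
189 211 [0.551 0.179 0.181] [71 78 76]
196 212 [0.546 0.16  0.207] [43 49 42]
203 213 [0.551 0.158 0.129] [59 62 62]
205 214 [0.549 0.154 0.126] [52 55 55]
206 215 [0.548 0.153 0.113] [65 70 70]
230 215 [0.55  0.102 0.084] [43 50 41]
220 216 [0.544 0.12  0.127] [42 46 40]
211 217 [0.552 0.154 0.028] [41 44 44]
226 217 [0.546 0.112 0.079] [43 50 41]
221 218 [0.544 0.124 0.078] [40 45 39]
220 219 [0.544 0.129 0.052] [38 45 38]
```

```bash
python3 - <<'E'
from h import *
from scipy.optimize import least_squares
A=[]
for n in ("scene","top"):
    c=np.load(n+"0.npz");P=cloud(c).reshape(-1,3);P=P[c["depth"].ravel()>0]
    m=(abs(P[:,0]-.59)<.09)&(P[:,1]>-.03)&(P[:,1]<.24)&(P[:,2]>.008);P=P[m]
    Q=P[(P[:,2]>.03)&(P[:,2]<.136)&(P[:,1]>.06)&(np.hypot(P[:,0]-.594,P[:,1]-.125)<.06)]
    f=least_squares(lambda p:np.hypot(Q[:,0]-p[0],Q[:,1]-p[1])-p[2],[.594,.125,.052],loss="soft_l1",f_scale=.002)
    print(n,"jar circle",f.x.round(4),len(Q)); A.append((P,f.x))
    if n=="scene":
        B=Q[np.hypot(*(Q[:,:2]-f.x[:2]).T)>.048]; print('jar outer',len(B))
    L=P[(P[:,2]>.16)&(P[:,1]>.12)]
    c0=L.mean(0);w,v=np.linalg.eigh(np.cov(L.T));print(n,"lid c",c0.round(4),len(L),"normal",v[:,0].round(3),w)
    T=P[(P[:,1]<.065)&(P[:,2]>.08)]
    print("front",T.mean(0))
    for p in T[np.argsort(T[:,1])][::max(1,len(T)//45)]:print(p.round(3))
E
```

```text
scene jar circle [0.5953 0.1254 0.049 ] 1469
jar outer 1095
scene lid c [0.6144 0.1685 0.223 ] 506 normal [0.37  0.773 0.515] [3.72473485e-05 2.35747946e-04 6.87880420e-04]
front [0.5976027  0.02909998 0.13398974]
[0.584 0.002 0.145]
[0.591 0.003 0.145]
[0.582 0.004 0.143]
[0.611 0.006 0.145]
[0.601 0.007 0.139]
[0.586 0.008 0.14 ]
[0.595 0.009 0.141]
[0.604 0.01  0.139]
[0.612 0.012 0.139]
[0.602 0.013 0.141]
[0.607 0.014 0.139]
[0.599 0.015 0.138]
[0.608 0.017 0.14 ]
[0.612 0.017 0.136]
[0.581 0.019 0.133]
[0.61 0.02 0.13]
[0.601 0.021 0.133]
[0.594 0.023 0.134]
[0.604 0.025 0.133]
[0.589 0.025 0.165]
[0.594 0.026 0.167]
[0.576 0.026 0.164]
[0.603 0.027 0.164]
[0.59  0.028 0.167]
[0.616 0.029 0.165]
[0.618 0.029 0.159]
[0.613 0.031 0.123]
[0.574 0.032 0.148]
[0.578 0.032 0.148]
[0.617 0.035 0.144]
[0.617 0.035 0.124]
[0.615 0.037 0.121]
[0.617 0.038 0.12 ]
[0.575 0.038 0.118]
[0.574 0.041 0.132]
[0.621 0.041 0.121]
[0.618 0.043 0.13 ]
[0.574 0.044 0.121]
[0.618 0.046 0.122]
[0.576 0.047 0.111]
[0.619 0.049 0.107]
[0.576 0.05  0.104]
[0.57  0.052 0.105]
[0.617 0.055 0.102]
[0.622 0.
[... 607 characters left out ...]

[0.593 0.016 0.136]
[0.613 0.018 0.137]
[0.602 0.018 0.138]
[0.591 0.019 0.135]
[0.611 0.021 0.134]
[0.593 0.021 0.137]
[0.586 0.021 0.136]
[0.614 0.023 0.132]
[0.593 0.023 0.134]
[0.587 0.023 0.134]
[0.595 0.025 0.137]
[0.598 0.025 0.131]
[0.583 0.026 0.126]
[0.607 0.026 0.164]
[0.584 0.027 0.168]
[0.583 0.027 0.164]
[0.606 0.028 0.17 ]
[0.597 0.029 0.17 ]
[0.593 0.029 0.166]
[0.576 0.029 0.166]
[0.579 0.031 0.159]
[0.618 0.033 0.15 ]
[0.577 0.035 0.123]
[0.618 0.037 0.123]
[0.575 0.039 0.136]
[0.578 0.041 0.136]
[0.617 0.043 0.127]
[0.617 0.046 0.128]
[0.619 0.048 0.119]
[0.572 0.049 0.109]
[0.577 0.052 0.104]
[0.621 0.053 0.107]
[0.622 0.056 0.102]
[0.573 0.059 0.104]
[0.568 0.063 0.103]
```

View pics/scene_crop0.png

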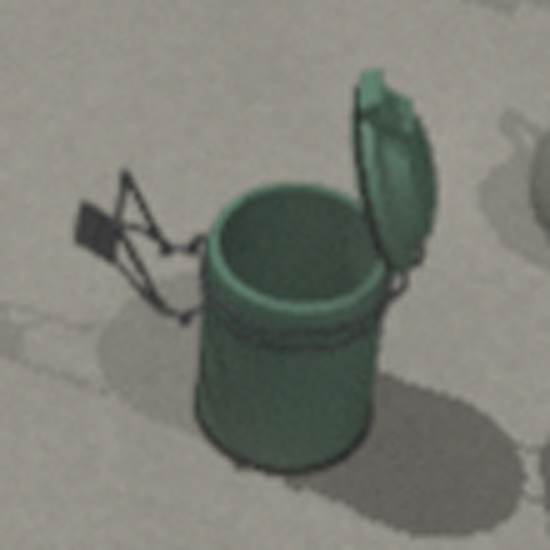

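View pics/top_crop0.png

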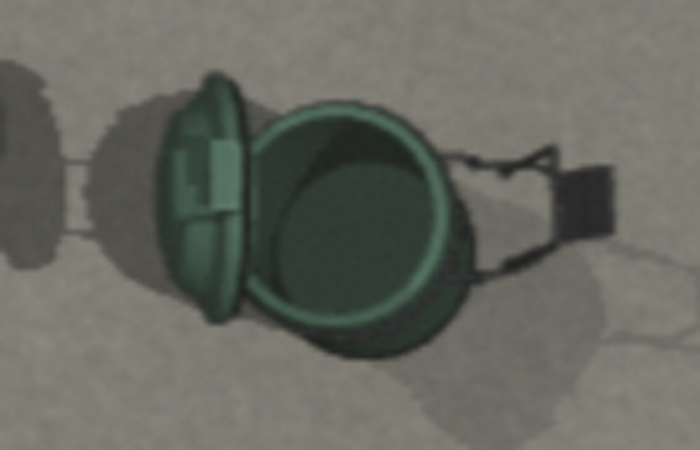

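Emit:
send_rows(plan=[0,0.181,0,0,-45,0,0,0,0.181,0,0,-45,0,0,0,0.181,0,0,0,0,0,0,0.181,0,0,0,0,0,0,0.181,0,0,0,0,0,0,0.181,0,0,0,0,0])

```text
time_s: 0.9
ee_pos: [0.2571, 0.5141, 0.3036]
orientation: [[1.0, -0.0, -0.015], [0.015, -0.001, 1.0], [-0.0, -1.0, -0.001]]
force: [0.4, 0.6, -0.6]
width: 0.0341
```

```bash
python3 - <<'E'
from h import *
from scipy.optimize import least_squares
for n in ("scene","top"):
    c=np.load(n+"0.npz");P=cloud(c).reshape(-1,3);P=P[c["depth"].ravel()>0]
    rr=np.hypot(P[:,0]-.594,P[:,1]-.125)
    for lo,hi in ((.02,.09),(.136,.145)):
        Q=P[(P[:,2]>lo)&(P[:,2]<hi)&(rr<.058)&(rr>.047)&(P[:,1]>.06)&(P[:,1]<.165)]
        f=least_squares(lambda p:np.hypot(Q[:,0]-p[0],Q[:,1]-p[1])-p[2],[.594,.125,.052],loss="soft_l1",f_scale=.001)
        print(n,lo,f.x.round(4),len(Q))
    # bystanders heights
    for nm,(x0,x1,y0,y1) in dict(teapot=(.33,.52,.2,.42),cupb=(.55,.75,.26,.42),cupa=(.6,.8,-.2,-.05),pitch=(.5,.8,-.6,-.2)).items():
        Q=P[(P[:,0]>x0)&(P[:,0]<x1)&(P[:,1]>y0)&(P[:,1]<y1)&(P[:,2]>.02)]
        print(nm,Q.min(0).round(3),Q.max(0).round(3))
E
```

```text
scene 0.02 [0.5948 0.1248 0.0492] 645
scene 0.136 [0.5937 0.1251 0.0485] 84
teapot [0.331 0.27  0.02 ] [0.51  0.384 0.123]
cupb [0.64  0.341 0.02 ] [0.712 0.412 0.074]
cupa [ 0.679 -0.194  0.02 ] [ 0.749 -0.124  0.072]
pitch [ 0.501 -0.499  0.02 ] [ 0.702 -0.305  0.234]
top 0.02 [0.5929 0.1255 0.0489] 263
top 0.136 [0.5944 0.1257 0.0486] 142
teapot [0.331 0.271 0.023] [0.513 0.384 0.123]
cupb [0.644 0.343 0.02 ] [0.713 0.414 0.076]
cupa [ 0.681 -0.192  0.02 ] [ 0.751 -0.123  0.075]
pitch [ 0.501 -0.498  0.021] [ 0.702 -0.303  0.234]
```

Emit:
send_rows(plan=[0,0,0,48,0,-38,0,0,0,0,48,0,-38,0,0,0,0,48,0,-38,0,0,0,0,48,0,-38,0,0,0,0,48,0,-38,0,0,0,0,48,0,-38,0,0,0,0,48,0,-38,0,0,0,0,0,55,0,0])

```text
time_s: 1.9
ee_pos: [0.6046, 0.2531, 0.2517]
orientation: [[1.0, 0.011, -0.016], [0.016, 0.003, 1.0], [0.011, -1.0, 0.003]]
force: [0.2, 0.0, 0.0]
width: 0.0001
```

```bash
python3 - <<'E'
from rig import robot
import cv2,numpy as np
s=robot.sense();print(s["ee_pos"].round(4) if hasattr(s["ee_pos"],"round") else s["ee_pos"],s["joint_positions"],s["width"])
c=robot.read_camera("scene");cv2.imwrite("pics/s1.png",cv2.resize(c["pixels"][100:300,220:440],None,fx=3.5,fy=2.9))
E
```

```text
[0.6046 0.2531 0.2517] [ 3.79508693e-01  4.25351158e-01  1.30723707e+00 -1.11437204e-03
  1.39799223e+00  3.63998615e-01] 0.00014310354013462854
```

View pics/s1.png

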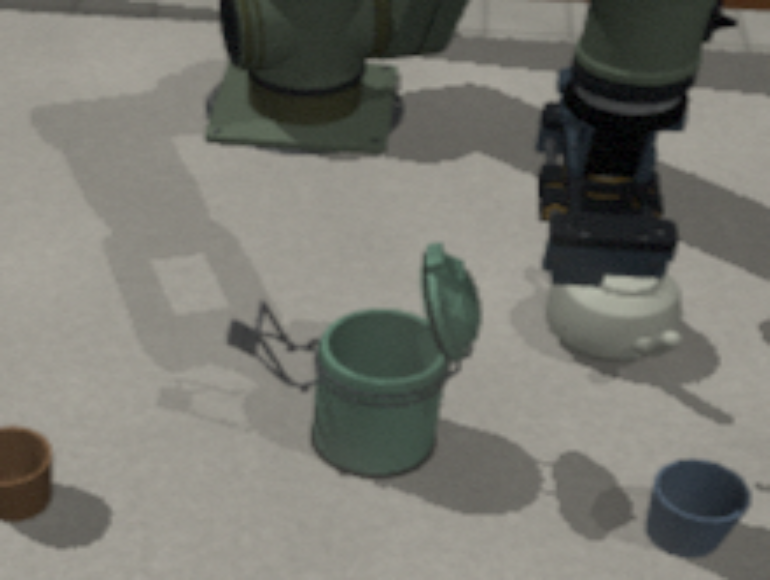

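```bash
python3 - <<'E'
from rig import robot
import cv2,numpy as np
s=robot.sense();p=np.array(s["ee_pos"]);R=np.array(s["orientation"]);print(p)
for n in("scene","top"):
    c=robot.read_camera(n);im=c["pixels"].copy();W=np.linalg.inv(c["world_from_camera"])
    for off in ([0,0,0],[0,-.079,0],[.0135,0,.016],[-.0135,0,.016],[.0135,0,-.016],[-.0135,0,-.016]):
        q=W[:3,:3]@(p+R@np.array(off))+W[:3,3];u=c["K"]@q;u=u[:2]/u[2]
        cv2.circle(im,(int(round(u[0])),int(round(u[1]))),1,(0,0,255),-1);print(n,u.round(0))
    y,x=(100,300) if n=="scene" else (100,60)
    cv2.imwrite(f"pics/{n}2.png",cv2.resize(im[y:y+180,x:x+200],None,fx=3.3,fy=3.3))
E
```

```text
[0.59643762 0.25186599 0.23935507]
scene [382. 197.]
scene [388. 173.]
scene [389. 201.]
scene [389. 194.]
scene [376. 200.]
scene [376. 193.]
top [147. 186.]
top [135. 179.]
top [139. 180.]
top [139. 193.]
top [155. 179.]
top [155. 192.]
```

View pics/scene2.png

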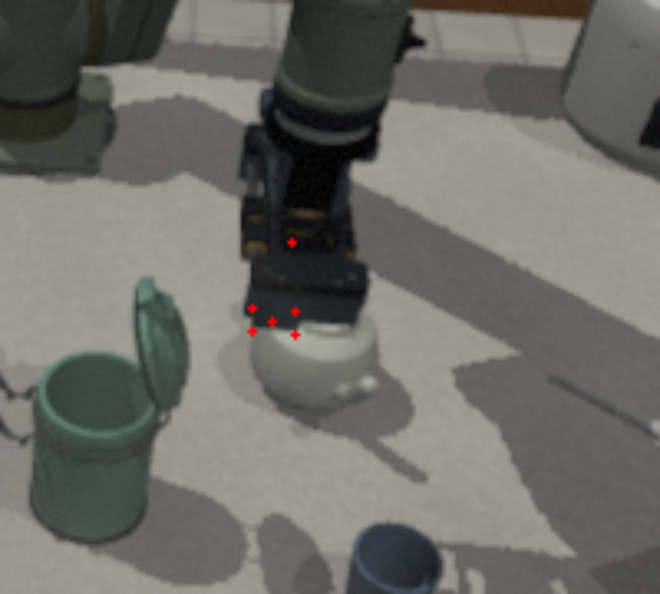

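View pics/top2.png

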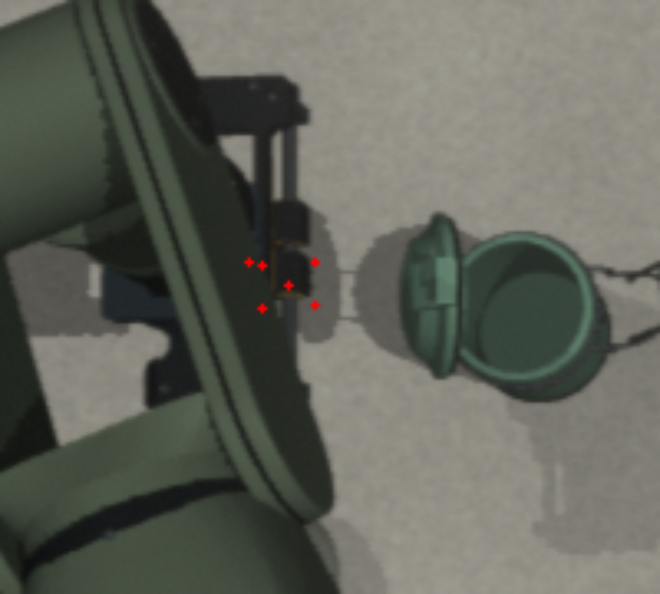

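Emit:
send_rows(plan=[0,0,0,-1,3,-52,0,0,0,0,0,0,-19,0,0,0,0,0,6,-23,0,0,0,0,0,14,-21,0,0,0,0,0,10,-9,0,0,0,0,0,8,-8,0,0,0,0,0,0,0,0])

```text
time_s: 2.92
ee_pos: [0.6004, 0.1229, 0.208]
orientation: [[1.0, -0.0, -0.02], [0.02, 0.0, 1.0], [-0.0, -1.0, 0.0]]
force: [-0.3, -0.7, 0.6]
width: 0.0005
```

```bash
cat >> h.py <<'E'
def look(tag):
    from rig import robot
    s=robot.sense();print("t",round(s["time_s"],2),"p",np.round(s["ee_pos"],4),"F",np.round(s["force"],1),"j",np.round(s["joint_positions"],2))
    out=[]
    for n,(x,y) in (("scene",(250,150)),("top",(140,120))):
        c=robot.read_camera(n);np.savez(f"{n}_{tag}.npz",**c)
        out.append(cv2.resize(c["pixels"][y:y+130,x:x+150],None,fx=2.66,fy=4*2.66/4*1.6))
    cv2.imwrite(f"pics/{tag}.png",cv2.hconcat(out))
E
python3 -c "
from h import *
look('lid1')"
```

```text
t 2.92 p [0.6004 0.1229 0.208 ] F [-0.3 -0.7  0.6] j [0.18 0.38 1.48 0.   1.28 0.16]
```

View pics/lid1.png

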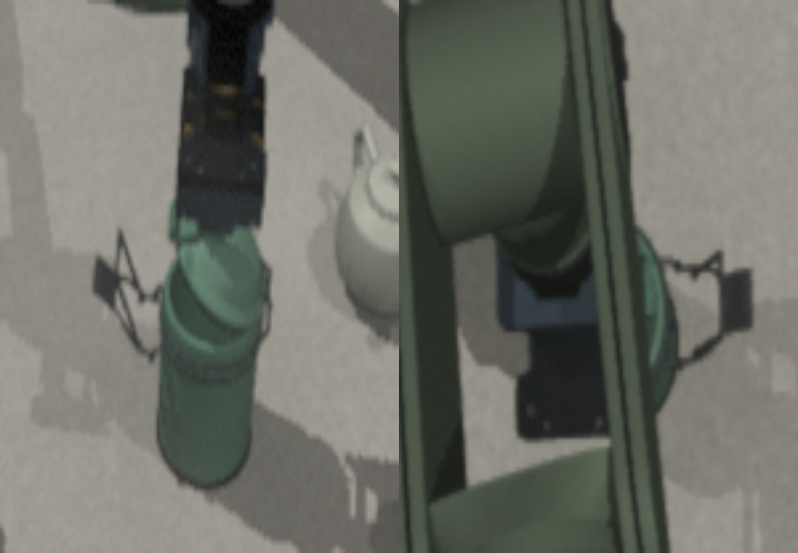

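Emit:
send_rows(plan=[0,0,0,-5,10,0,0,0,0,0,0,12,0,0,0,0,0,0,10,1,0,0,0,0,0,6,1,0,0,0,0,0,4,0,0,0,0,0,0,0,0,0])

```text
time_s: 3.78
ee_pos: [0.595, 0.1255, 0.168]
orientation: [[1.0, 0.0, -0.021], [0.021, 0.001, 1.0], [0.0, -1.0, 0.001]]
force: [-5.0, -0.5, 10.9]
width: 0.0004
```

Emit:
send_rows(plan=[0,0,0,0,4,0,0,0,0,0,0,0,0,0,0,0,0,0,0,0,0])

```text
time_s: 4.15
ee_pos: [0.5951, 0.1255, 0.1678]
orientation: [[1.0, 0.003, -0.021], [0.021, 0.001, 1.0], [0.003, -1.0, 0.001]]
force: [-9.5, -1.3, 27.6]
width: 0.0
```

Emit:
send_rows(plan=[0,0,0,0,-40,0,0,0,0,0,0,-30,-5,0,0,0,0,0,0,-50,0,0,0,0,0,0,-50,0,0,0,0,0,0,-40,0,0,0,0,0,0,0,0])

```text
time_s: 4.9
ee_pos: [0.5985, -0.0218, 0.2315]
orientation: [[1.0, -0.0, -0.017], [0.017, 0.0, 1.0], [-0.0, -1.0, 0.0]]
force: [1.0, 0.4, 0.5]
width: 0.0001
```

```bash
python3 - <<'E'
from h import *
look('bail1')
for n in ("scene","top"):
    c=np.load(n+"_bail1.npz");P=cloud(c).reshape(-1,3)[c["depth"].ravel()>0]
    T=P[(abs(P[:,0]-.596)<.04)&(P[:,1]<.058)&(P[:,1]>-.02)&(P[:,2]>.08)&(P[:,2]<.185)]
    B=T[T[:,2]>.156];D=T[(T[:,2]<.152)&(T[:,1]<.022)]
    print(n,"bar",len(B),B.mean(0) if len(B) else 0,"tab",len(D),D.mean(0) if len(D) else 0)
    L=P[(np.hypot(P[:,0]-.594,P[:,1]-.125)<.065)&(P[:,2]>.143)&(P[:,2]<.18)];print("lid",len(L),L.min(0),L.max(0),np.percentile(L[:,2],95))
E
```

```text
t 4.9 p [ 0.5985 -0.0218  0.2315] F [1.  0.4 0.5] j [-0.06  0.35  1.48  0.    1.32 -0.07]
scene bar 25 [0.59651893 0.02720905 0.16461794] tab 67 [0.59745547 0.01168259 0.13979239]
lid 919 [0.54021187 0.0632974  0.14318032] [0.64735    0.18389714 0.17120167] 0.16821989415986152
top bar 42 [0.59583617 0.02803326 0.16574498] tab 2 [0.58549979 0.02106207 0.13315266]
lid 1753 [0.54394574 0.08079505 0.14303701] [0.64737588 0.18649882 0.17317652] 0.1695249077201792
```

View pics/bail1.png

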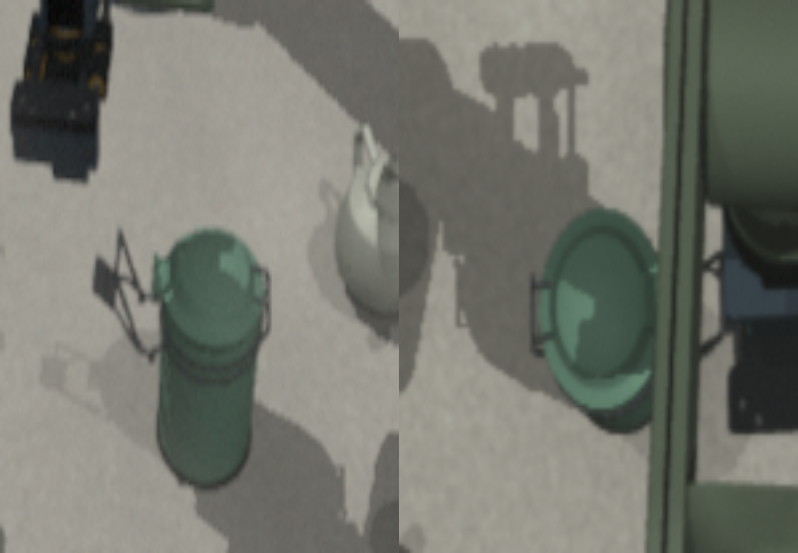

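Emit:
send_rows(plan=[0,0,0,0,40,2,0,0,0,0,-1,31,4,0,0,0,0,0,0,12,0,0,0,0,0,0,12,0,0,0,0,0,0,12,0,0,0,0,0,0,12,0,0,0,0,0,0,0,0])

```text
time_s: 5.88
ee_pos: [0.5966, 0.0354, 0.1615]
orientation: [[1.0, 0.001, -0.022], [0.022, 0.0, 1.0], [0.001, -1.0, 0.0]]
force: [-0.2, -0.5, 0.1]
width: 0.0001
```

```bash
python3 -c "
from h import *
look('bail2')"
```

```text
t 5.88 p [0.5966 0.0354 0.1615] F [-0.2 -0.5  0.1] j [0.04 0.39 1.59 0.   1.16 0.02]
```

View pics/bail2.png

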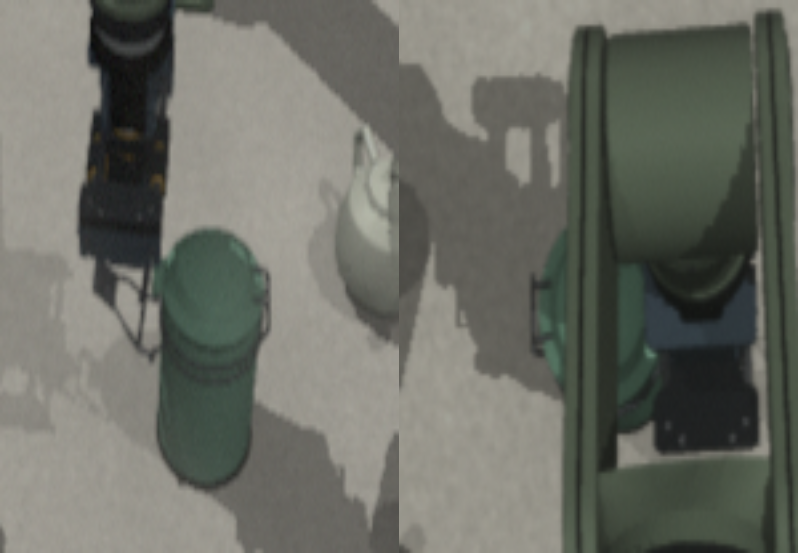

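Emit:
send_rows(plan=[0,0,0,0,0,6,0,0,0,0,0,0,6,0,0,0,0,0,0,6,0,0,0,0,0,0,2,0,0,0,0,0,0,0,0])

```text
time_s: 6.6
ee_pos: [0.5959, 0.0545, 0.1609]
orientation: [[1.0, -0.0, -0.021], [0.021, -0.0, 1.0], [-0.0, -1.0, -0.0]]
force: [-0.3, 0.5, -0.1]
width: 0.0002
```

```bash
python3 -c "
from h import *
look('bail3')"
```

```text
t 6.6 p [0.5959 0.0545 0.1609] F [-0.3  0.5 -0.1] j [ 0.07  0.39  1.59 -0.    1.16  0.05]
```

View pics/bail3.png

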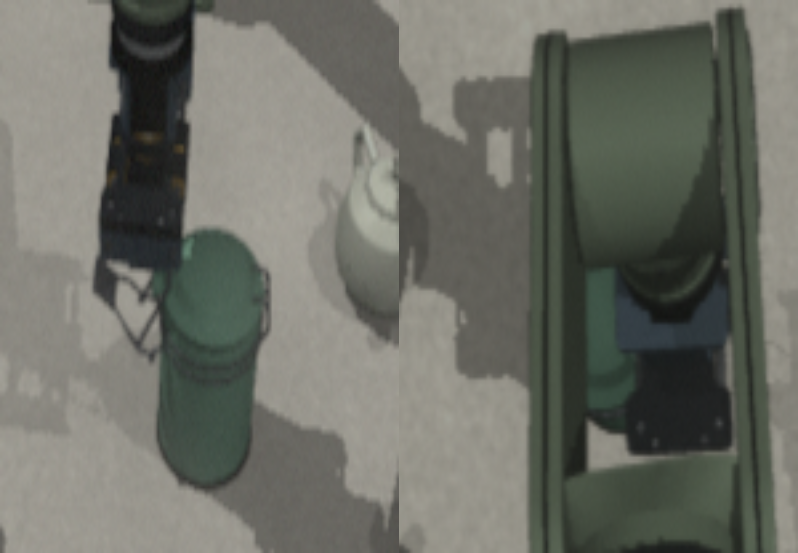

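Emit:
send_rows(plan=[0,0,0,0,0,-30,0,0,0,0,0,-20,-30,0,0,0,0,0,-20,-30,0,0,0,0,0,0,-30,0,0,0,0,0,0,0,0])

```text
time_s: 7.32
ee_pos: [0.5985, -0.0675, 0.2011]
orientation: [[1.0, 0.0, -0.018], [0.018, -0.0, 1.0], [0.0, -1.0, -0.0]]
force: [-0.0, 0.7, -0.4]
width: 0.0008
```

```bash
python3 - <<'E'
from h import *
look('bail4')
for n in ("scene","top"):
    c=np.load(n+"_bail4.npz");P=cloud(c).reshape(-1,3)[c["depth"].ravel()>0]
    T=P[(abs(P[:,0]-.596)<.035)&(P[:,1]<.1)&(P[:,1]>-.02)&(P[:,2]>.08)&(P[:,2]<.185)]
    D=T[(T[:,2]<.152)&(T[:,1]<.022)]
    print(n,"tab",len(D),D.mean(0) if len(D) else 0)
    x0,y0=(280,180) if n=="scene" else (200,150)
    cv2.imwrite(f"pics/{n}_b4.png",cv2.resize(c["pixels"][y0:y0+75,x0:x0+100],None,fx=8,fy=8,interpolation=cv2.INTER_CUBIC))
E
```

```text
t 7.33 p [ 0.5985 -0.0675  0.2011] F [-0.   0.7 -0.4] j [-0.13  0.37  1.52 -0.    1.25 -0.15]
scene tab 68 [0.59729664 0.01183981 0.13977538]
top tab 105 [0.59937281 0.01359049 0.14014671]
```

View pics/scene_b4.png

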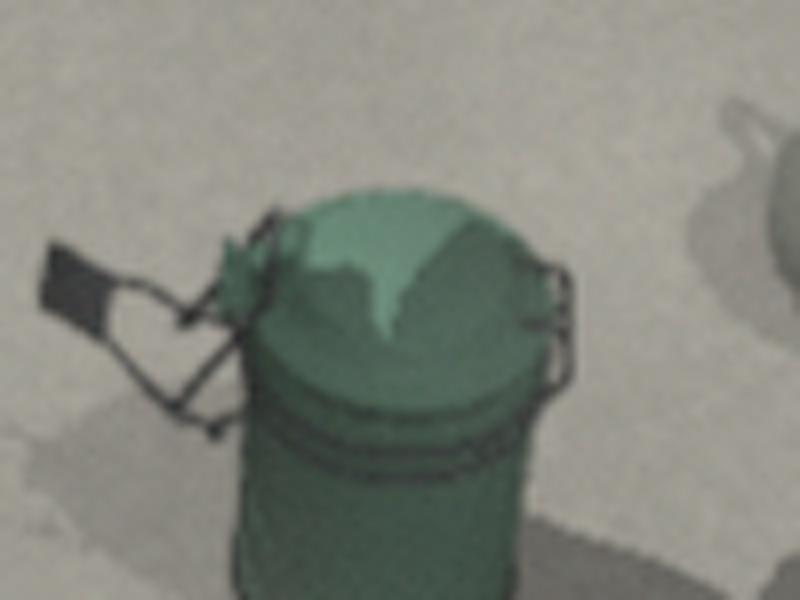

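View pics/top_b4.png

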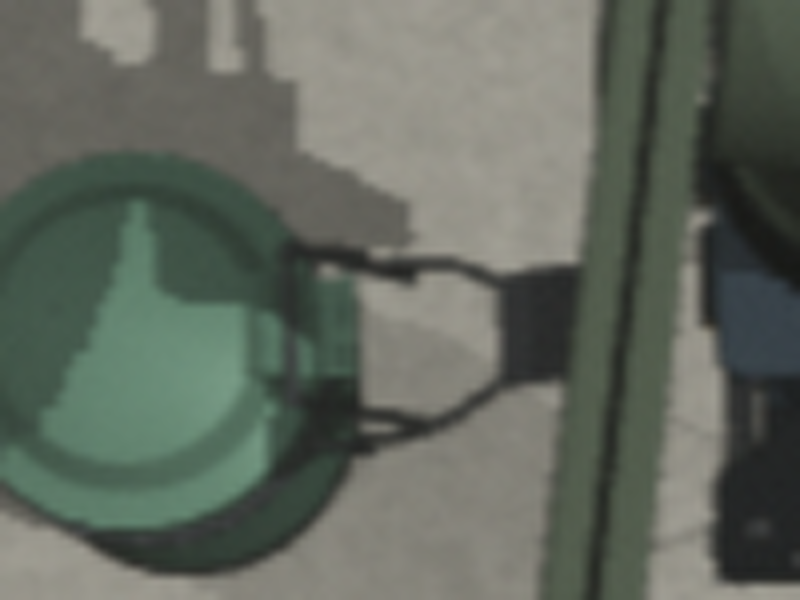

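```bash
cat > wp.py <<'E'
import numpy as np,sys
H=np.array([.065,.100])
def tcp(phi,lam,pen=0,rc=56):
    d=np.array([-np.sin(phi),-np.cos(phi)]);n=np.array([-np.cos(phi),np.sin(phi)])
    c=H+(rc*d+(2-pen)*n)/1000          # contact corner
    return c-np.array([np.cos(lam),np.sin(lam)])*.016
def rows(p,lam,goals,pen=0,pre=True):
    # p=(y,z), returns rx, dy, dz
    for phi,l in goals:
        q=tcp(phi,l,pen);v=(q-p)*1000;L=lam if pre else l
        a=np.array([np.sin(L),-np.cos(L)]);b=np.array([np.cos(L),np.sin(L)])
        print(f"phi {phi:.2f} lam {l:.2f} tcp {q.round(4)}  rx {l-lam:.3f} dy {v@a:.1f} dz {v@b:.1f}")
        p,lam=q,l
E
python3 -c "
from wp import *
rows(np.array([0.004,.105]),0,[(1.57,0),(1.42,.15),(1.27,.3),(1.12,.45),(.97,.6),(.82,.75),(.67,.9),(.5,.9),(.35,.9),(.2,.9),(0,.9)])"
```

```text
phi 1.57 lam 0.00 tcp [-0.007  0.102]  rx 0.000 dy 3.0 dz -11.0
phi 1.42 lam 0.15 tcp [-0.0065  0.0912]  rx 0.150 dy 10.8 dz 0.5
phi 1.27 lam 0.30 tcp [-0.0044  0.0806]  rx 0.150 dy 10.8 dz 0.5
phi 1.12 lam 0.45 tcp [-0.0007  0.0704]  rx 0.150 dy 10.8 dz 0.5
phi 0.97 lam 0.60 tcp [0.0045 0.061 ]  rx 0.150 dy 10.8 dz 0.5
phi 0.82 lam 0.75 tcp [0.011  0.0524]  rx 0.150 dy 10.8 dz 0.5
phi 0.67 lam 0.90 tcp [0.0187 0.0448]  rx 0.150 dy 10.8 dz 0.5
phi 0.50 lam 0.90 tcp [0.0265 0.0393]  rx 0.000 dy 9.5 dz 0.5
phi 0.35 lam 0.90 tcp [0.034  0.0355]  rx 0.000 dy 8.2 dz 1.8
phi 0.20 lam 0.90 tcp [0.042 0.033]  rx 0.000 dy 7.9 dz 3.0
phi 0.00 lam 0.90 tcp [0.0531 0.0315]  rx 0.000 dy 9.6 dz 5.7
```

Emit:
send_rows(plan=[0,0,0,0,0,40,0,0,0,0,0,20,30,0,0,0,0,0,16,0,0,0,0,0,0,15,-2,0,0,0,0,0,15,-2,0,0,0,0,0,15,-2,0,0,0,0,0,15,-2,0,0,0,0,0,0,0,0])

```text
time_s: 8.43
ee_pos: [0.5961, -0.004, 0.1032]
orientation: [[1.0, -0.003, -0.02], [0.02, 0.001, 1.0], [-0.003, -1.0, 0.001]]
force: [-0.4, -0.2, 0.4]
width: 0.0004
```

```bash
python3 -c "
from h import *
look('lev1')"
```

```text
t 8.43 p [ 0.5961 -0.004   0.1032] F [-0.4 -0.2  0.4] j [-0.03  0.44  1.67  0.    1.03 -0.05]
```

View pics/lev1.png

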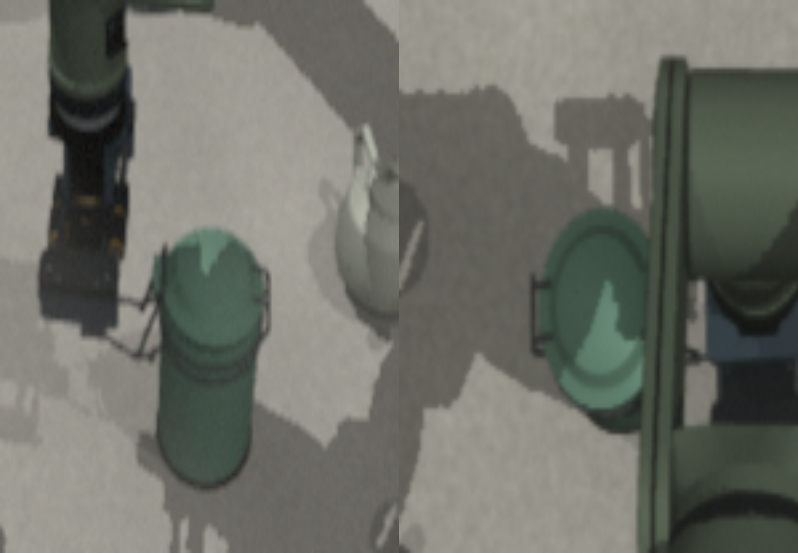

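```bash
python3 - <<'E'
from rig import robot
import cv2,numpy as np
c=robot.read_camera("wrist");cv2.imwrite("pics/w5.png",c["pixels"])
s=np.load("scene_lev1.npz")["pixels"];t=np.load("top_lev1.npz")["pixels"]
cv2.imwrite("pics/z5.png",cv2.hconcat([cv2.resize(s[190:250,285:335],None,fx=8,fy=8,interpolation=cv2.INTER_CUBIC),cv2.resize(t[165:225,205:255],None,fx=8,fy=8,interpolation=cv2.INTER_CUBIC)]))
E
```

```text
(no output)
```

View pics/w5.png

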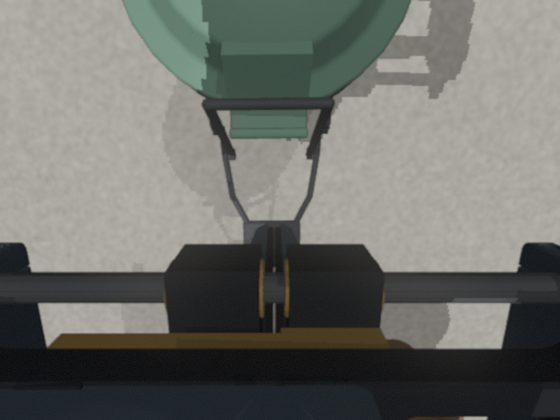

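View pics/z5.png

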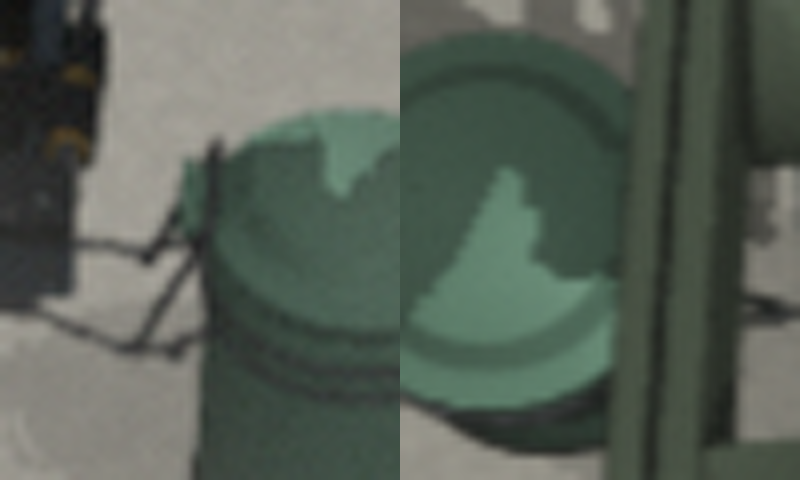

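Emit:
send_rows(plan=[0.15,0,0,0,11,-2,0,0.15,0,0,0,11,0.5,0,0.15,0,0,0,11,0.5,0,0,0,0,0,0,0,0])

```text
time_s: 9.07
ee_pos: [0.597, -0.0019, 0.0717]
orientation: [[1.0, -0.009, -0.015], [0.017, 0.434, 0.901], [-0.002, -0.901, 0.434]]
force: [0.3, -0.1, 0.3]
width: 0.0004
```

```bash
python3 - <<'E'
from rig import robot
import cv2,numpy as np
s=robot.sense();print(s["ee_pos"],s["joint_positions"],np.round(s["force"],1))
c=robot.read_camera("wrist");cv2.imwrite("pics/w6.png",c["pixels"])
E
```

```text
[ 0.59701267 -0.00192161  0.07170645] [-0.25985164  0.53761427  1.68991683  0.48743931  1.09900363 -0.54205758] [ 0.3 -0.1  0.3]
```

View pics/w6.png

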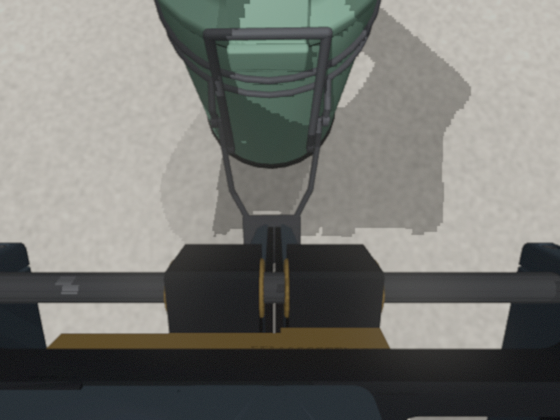

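Emit:
send_rows(plan=[0.15,0,0,0,12,1,0,0.15,0,0,0,11,0.5,0,0,0,0,0,0,0,0])

```text
time_s: 9.5
ee_pos: [0.5966, 0.0126, 0.0526]
orientation: [[1.0, -0.016, -0.013], [0.021, 0.68, 0.733], [-0.003, -0.733, 0.68]]
force: [-0.1, -1.0, -0.0]
width: 0.0005
```

```bash
python3 - <<'E'
from rig import robot
import cv2,numpy as np
from h import *
look('lev3')
s=robot.sense();print(s["ee_pos"],s["joint_positions"],np.round(s["force"],1))
c=robot.read_camera("wrist");cv2.imwrite("pics/w7.png",c["pixels"])
s=np.load("scene_lev3.npz")["pixels"]
cv2.imwrite("pics/z7.png",cv2.resize(s[190:265,265:345],None,fx=8,fy=8,interpolation=cv2.INTER_CUBIC))
E
```

```text
t 9.5 p [0.5966 0.0126 0.0526] F [-0.1 -1.  -0. ] j [-0.36  0.65  1.7   0.73  1.23 -0.79]
[0.59707478 0.01338427 0.0542358 ] [-0.36015621  0.65191223  1.69483814  0.73178982  1.23074761 -0.79293452] [-0.  -0.8 -0.2]
```

View pics/w7.png

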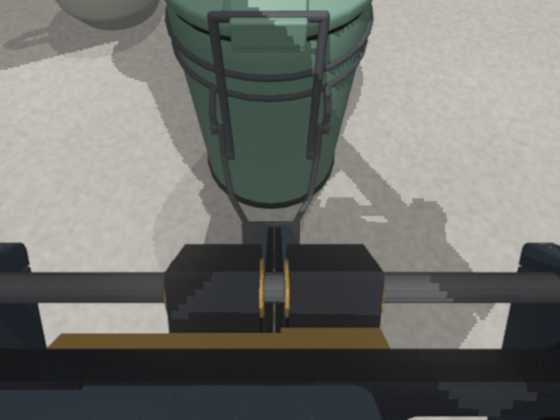

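View pics/z7.png

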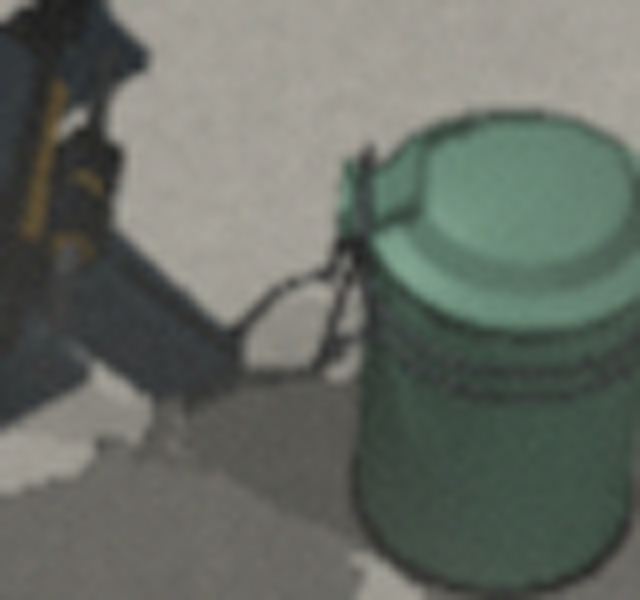

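Emit:
send_rows(plan=[0.15,0,0,0,11,-1,0,0,0,0,0,9.5,0.5,0,0,0,0,0,8,2,0,0,0,0,0,8,3,0,0,0,0,0,9,5,0,0,0,0,0,0,0,0])

```text
time_s: 10.4
ee_pos: [0.5963, 0.0524, 0.0325]
orientation: [[1.0, -0.016, -0.016], [0.022, 0.781, 0.624], [0.003, -0.624, 0.781]]
force: [-2.4, -8.4, 3.6]
width: 0.0004
```

```bash
python3 - <<'E'
from rig import robot
import cv2,numpy as np
from h import *
look('lev4')
c=robot.read_camera("wrist");cv2.imwrite("pics/w8.png",c["pixels"])
s=np.load("scene_lev4.npz")["pixels"]
cv2.imwrite("pics/z8.png",cv2.resize(s[190:265,265:345],None,fx=8,fy=8,interpolation=cv2.INTER_CUBIC))
E
```

```text
t 10.4 p [0.5963 0.0524 0.0325] F [-2.4 -8.4  3.6] j [-0.35  0.73  1.73  0.87  1.26 -0.91]
```

View pics/w8.png

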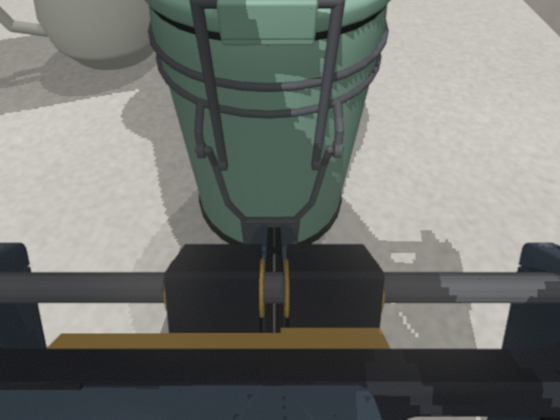

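View pics/z8.png

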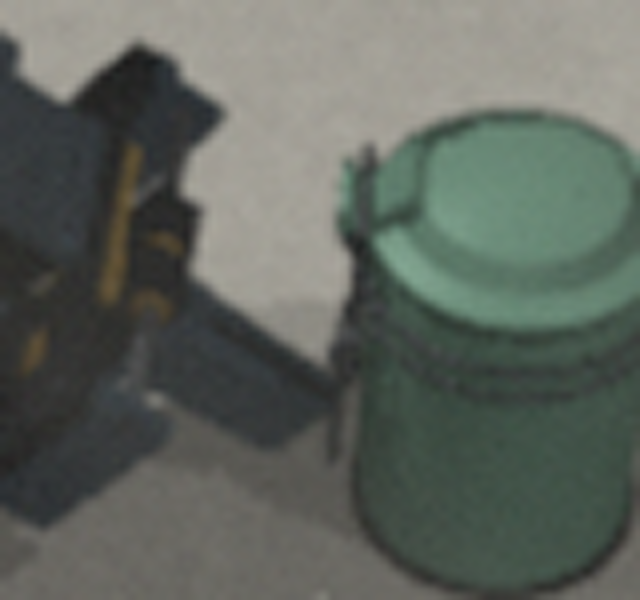

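Emit:
send_rows(plan=[0,0,0,0,3,2,0,0,0,0,0,0,0,0])

```text
time_s: 10.8
ee_pos: [0.5965, 0.0531, 0.0324]
orientation: [[1.0, -0.014, -0.017], [0.022, 0.779, 0.627], [0.005, -0.627, 0.779]]
force: [-3.7, -21.4, 9.8]
width: 0.0006
```

Emit:
send_rows(plan=[0,0,0,0,-12,0,0,0,0,0,0,-30,0,0,0,0,0,0,-50,0,0,0,0,0,0,-50,0,0,0,0,0,0,0,0,0,0,0,0,0,0,0,0])

```text
time_s: 11.55
ee_pos: [0.5977, -0.0534, 0.1193]
orientation: [[1.0, -0.018, -0.013], [0.022, 0.784, 0.621], [-0.001, -0.621, 0.784]]
force: [-0.3, -0.4, -0.8]
width: 0.0005
```

```bash
python3 - <<'E'
from rig import robot
import cv2,numpy as np
from h import *
look('end')
s=np.load("scene_end.npz")["pixels"];t=np.load("top_end.npz")["pixels"]
cv2.imwrite("pics/z9.png",cv2.hconcat([cv2.resize(s[190:265,285:345],None,fx=6.5,fy=8,interpolation=cv2.INTER_CUBIC),cv2.resize(t[150:225,195:255],None,fx=6.5,fy=8,interpolation=cv2.INTER_CUBIC)]))
cv2.imwrite("pics/s_end.png",s)
c=robot.read_camera("wrist");cv2.imwrite("pics/w9.png",c["pixels"])
for n in("scene","top"):
    c=np.load(n+"_end.npz");P=cloud(c).reshape(-1,3);P=P[c["depth"].ravel()>0]
    for nm,(x0,x1,y0,y1) in dict(teapot=(.33,.52,.2,.42),cupb=(.55,.75,.26,.42),cupa=(.6,.8,-.2,-.05),pitch=(.5,.8,-.6,-.2)).items():
        Q=P[(P[:,0]>x0)&(P[:,0]<x1)&(P[:,1]>y0)&(P[:,1]<y1)&(P[:,2]>.02)]
        print(nm,Q.min(0).round(3),Q.max(0).round(3))
    Q=P[(abs(P[:,0]-.595)<.012)&(P[:,1]<.072)&(P[:,1]>.0)&(P[:,2]>.015)&(P[:,2]<.13)];print("tab area",len(Q),Q.min(0) if len(Q) else 0)
    if n=="scene":print(Q[np.argsort(Q[:,2])][::3].round(3))
E
```

```text
t 11.55 p [ 0.5977 -0.0534  0.1193] F [-0.3 -0.4 -0.8] j [-0.5   0.67  1.56  0.75  1.5  -0.81]
teapot [0.331 0.269 0.022] [0.511 0.384 0.12 ]
cupb [0.64  0.342 0.02 ] [0.712 0.412 0.075]
cupa [ 0.6  -0.2   0.02] [ 0.75  -0.051  0.281]
pitch [ 0.5   -0.499  0.02 ] [ 0.703 -0.2    0.495]
tab area 3 [0.58491752 0.06446028 0.04916725]
[[0.588 0.065 0.049]]
teapot [0.33  0.271 0.024] [0.513 0.383 0.122]
cupb [0.644 0.343 0.02 ] [0.713 0.415 0.076]
cupa [ 0.6  -0.2   0.02] [ 0.751 -0.051  0.284]
pitch [ 0.5   -0.498  0.081] [ 0.702 -0.2    0.494]
tab area 25 [0.58354403 0.06486168 0.02345276]
```

View pics/z9.png

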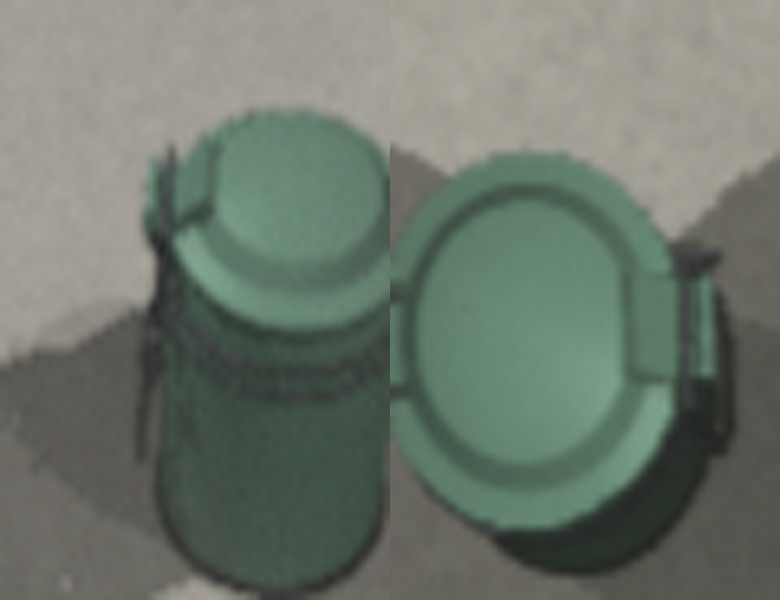

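View pics/w9.png

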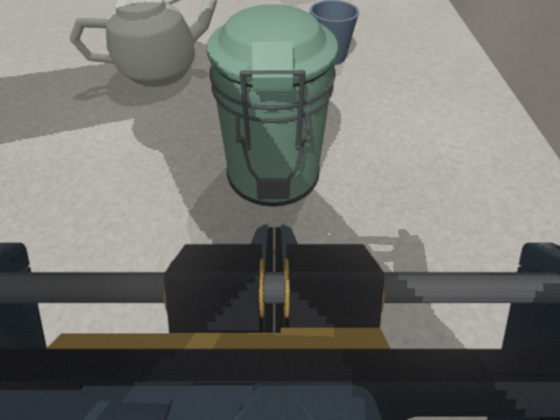

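The wrist view shows the lever hanging flat down the wall, with the tab at about (273,187). The crossbar at (272,73) lies behind the lip. The top view at (685,330) agrees, and the teapot and blue cup read unmoved.

```bash
python3 -c "
from rig import robot
print(robot.job_done())"
```

```text
the job is handed in; nothing more can be done
None
```

The tea canister is shut and clasped, and I handed the job in at about 11.6 s of the 58 s allowed.

- **Lid:** I pushed it down from behind and pressed it home. It stopped solid at z 168 mm under about 28 N.
- **Bail:** I swung it over the lid with a fingertip. It landed on the ramp and slid into the groove behind the lip as the lever came down.
- **Lever:** I pressed the tab down through dead centre, leaning the tool about 50° away from the jar. It stopped firm at about 21–24 N. After I backed off, the lever still hung flat, with the tab face at about y 65 mm and z 23–49 mm. The tool was touching nothing.

**Last checks:** The scene, top and wrist views agree that the crossbar sits behind the lip and the lever is down. The teapot and blue cup read the same as at the start, within about 3 mm. The arm's own points spoiled the final box measurement for the brown cup and the pitcher. I did not recheck those two cleanly, but the edges away from the arm matched and no contact forces showed near them. The scene camera caught only a few points on the lever tab, so the lever reading rests on the top and wrist views.

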